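# Pack the second candlestick and close the chest

## Robot

A 6-joint arm with a two-finger parallel gripper is mounted at the origin on the work surface. World frame = base frame: x ahead of the robot, y to its left, z up, the work surface at z = 0. Lengths are in m, angles in rad, forces in N, time in s.
With the tool pointing down it reaches from about 0.325 to 0.775 m from the base axis. Payload 9.3 kg.
Tool frame: the origin (TCP) lies midway between the tips of the shut fingers; the grasp point (between the pads) lies ctrl.grip_depth behind it (ctrl.grip_depth is the distance from the TCP to the grasp point, in m); z points along the fingers, y is the line along which they close (so a half turn about z gives the same grasp; the last joint's range is limited). The gripper opens to 85 mm and grips with 20 to 120 N. Pads are 22 mm wide; open, the fingers measure 114 mm over their backs; the gripper's body (76 mm by 85 mm) begins 54 mm behind the grasp point. The pads swing forward as they close: fully open they stand 13 mm farther back than shut.
Start: joints at [-1.298, 0.259, 0.021, 1.334, 0, 1.418], TCP at [0.227, -0.501, 0.231] pointing down, gripper open.
Joint ranges: [-3.04, 3.04], [-0.91, 1.82], [-1.04, 1.36], [-1.92, 1.95], [-1.52, 1.45], [-3.14, 3.14]. Speed limits (rad/s): [2.22, 2.22, 2.79, 3.14, 3.14, 3.14].

## Interface

Orientations are given as a 3x3 rotation matrix whose columns are the frame's x, y, z axes.
In Python, from station import ctrl, kin, sensors, eyes, close_job, models gives the robot as it stands. Calls block until the motion is done:
- ctrl.goto(position, orientation): joint-space move of the TCP to a pose.
- ctrl.line_to(position, max_speed=0.15, attitude=None, threshold=None): straight line of the TCP; attitude=None keeps the orientation; max_speed is the mean speed in m/s. With threshold (N) it stops when the force on the tool has changed by that much, and returns True; else False.
- ctrl.movej(angles): joint-space move.
- ctrl.move_gripper(opening, grip_force=None): finger opening in m; grip_force is the grip in N (None keeps the last); returns when the fingers have stopped.
- ctrl.dwell(seconds).
- kin.inverse_kinematics(position, orientation): joint angles nearest the present ones, or None.
- sensors.sense(): the state.
- eyes.camera(name): name is "scene" or "top"; returns a dict with "color" (400x640x3 uint8, red, green, blue), "range_z" (400x640 float32, m along the optical axis (not along the pixel's ray), 0 where there is no reading), "vertical_fov" (degrees; the focal length in pixels is half the picture's height over the tangent of half this angle, whatever the lens; pixels are square), "cx", "cy" (the principal point, pixels), "k1" (the pictures are not rectified: a ray, as slopes to the right and down, at radius r is drawn at 1 + k1 r^2 times it, then the intrinsics apply), "rvec" (rotation vector, rad) and "tvec" (3), from world to camera coordinates, as OpenCV has them. Camera axes: x right, y down, z forward; pixel columns grow to the right and rows downward; lengths in m; the calibration is good to about 2 mm. A picture is of the moment at which its call begins.
A pose or a line that the arm cannot do raises ctrl.MotionError and nothing moves.
- close_job(): hands the job in; it is judged then, once.
Trained networks look in a picture, given as the dict that the camera call returned (one of the last four; its "shot" number tells which), for a name from the list of things; names that differ only in an ending like _2 or _b are one class to them, and where a whole thing is asked for, a point or a joint stands for the part that bears it (a point fixed in the world has none). Each returns a list of dicts, best first, with "conf" (0 to 1); they miss things now and then, are a little off and sometimes report something else, mostly with a low value. They report only what shows in the picture. A call takes as long as a camera call.
- models.look_for(picture, query): "point" ([x, y, z] in m, in world coordinates, good to about 4 mm: the middle of the surface that is visible of it).
- models.outline_of(picture, query): "mask" (400x640 bool, what is visible of it).
The state is a dict: "clock": time; "joints": joint angles; "joint_vel": joint speeds; "joint_torque": joint torques, N m; "ee_pos": TCP position; "orientation": TCP orientation; "ft_force": force on the tool from outside, world axes, zero at the start; "wrist_torque": the same for the moment, N m; "gripper_width": finger opening in m; "grip_force": force on a finger pad.
Only numpy, scipy, OpenCV 4.12 (cv2) and the standard library are available. Lean on these libraries where they do the work, as an engineer would, in place of code of your own. Each camera call takes 0.05 s, during which the arm holds its last target. There are 200 camera calls.

## Task

Raise the lid of the green chest and lock its folding stay straight by pushing the red knee knob past centre, then stand the loose brass candlestick upright in the empty foam recess beside its twin. Finally break the stay's knee and lower the lid gently until it is fully shut, leaving the other things where they are.

Things in the scene. Friction and masses are not known exactly. Their poses are not given: they have to be found in the camera images.
- chest: Green chest fixed on the bench, 170 (its x) x 240 (its y) x 95 mm high, walls 6 mm. Origin: centre of its underside; x points from the handle side (near the robot) to the hinge side, y to its left, where the stay is. Inside, dark foam with its top 55 mm above the bench and two 84 x 84 mm recesses, centres 110 mm apart in y, floors 20 mm above the bench.
- lid (a joint): Lid angle: 0 shut, about 1.43 rad (its most) when the stay is straight, 1.42 when locked. Stiff damped hinge: the 0.5 kg lid stays where it is left above 1.0 rad; left below 0.85 rad, with the stay not locked, it sinks shut by itself at under 0.9 rad/s. Lifting it by the handle takes 4 to 6 N.
- lid_hinge (a point): Middle of the lid's hinge line, which runs along the chest's y at its far top edge: chest x = +85 mm, y = 0, 95 mm above the bench.
- lid_handle (a point): Middle of the grip bar of the lid's brass bow handle: round, 10 mm thick, 110 mm long along the chest's y, 38 mm beyond the lid's free edge in its plane, 208 mm from the hinge line and 5 mm above it (100 mm above the bench) when shut. Shut, it points to the robot; open, it is at the top. Lid plate: 170 x 240 x 10 mm.
- stay_knee (a joint): Knee angle of the folding stay (two steel links of 77.5 mm): 0 folded (lid shut), 2.75 dead straight, 2.95 at its stop, past centre and locked. As the lid rises to its top the knee comes near straight, but unless the lid is pulled up hard it must still be pushed past centre at the knob to lock.
- knee_knob (a point): Centre of the red knee knob, a cylinder 20 mm in diameter, 30 mm long along the chest's y, at chest y = +177 mm (57 mm outside the left wall). Locked, it is 51 mm in front of the hinge line and 30 mm above it. Pushed to the chest's +x (2 to 3 N, as is breaking) it locks; pushed to -x it breaks the knee, and further to -x it folds the stay and lowers the lid.
- candlestick: The loose short brass candlestick, 68 mm high, about 0.25 kg: foot 60 mm in diameter and 7 mm thick, stem 16 mm, cup at the top 32 mm in diameter from 44 to 68 mm height. Origin: centre of its underside, z up. Stands on the bench to the robot's right.
- empty_recess (a point): Centre of the floor of the empty recess in the foam (84 x 84 mm, 35 mm deep), in the right half of the chest, at chest x = -15 mm, y = -55 mm, 20 mm above the bench.
- twin: An identical brass candlestick already standing in the left recess of the chest. Origin: centre of its underside. Bystander.
- cup: White porcelain cup without handle, 72 mm in diameter and 60 mm high, standing on the bench to the robot's right. Origin: centre of its underside. Bystander.
- vase: Blue-glazed vase, 170 mm high, 90 mm at its widest, standing to the left. Origin: centre of its underside. Bystander.
- stay_pivot (a point): Pivot of the stay's lower link on the chest's left wall, 100 mm in front of the hinge line and 30 mm below it. The knob travels on a circle of radius 77.5 mm about it: from pointing to the front (lid shut) up, over and towards the hinge (lid open).

How it is judged:
By the outcome, as a careful person would: the job done as asked, in the order asked, and still so for the second after the job is handed in, with the robot touching nothing.
It also fails if it takes over 72 s, if anything falls off the work surface, if the arm or the gripper's body presses on something with over 40 N, if the wrist force passes 120 N, or if a joint passes its speed limit or range.

## Working session

There is one attempt and no reset: what is moved stays moved. The work goes in short steps, each a Python script; the robot and the scene stay as the last script left them, time stands still between calls to the robot, and variables do not carry over. Pictures are saved under pics/ and viewed, at most 10 in all, crops included, and the job is handed in when it is done.

```bash
ls; mkdir -p pics; cat > h.py <<'E'
import numpy as np, cv2
from station import ctrl, kin, sensors, eyes, close_job, models
def cam(n): return eyes.camera(n)
def save(p,name): cv2.imwrite('pics/'+name,p['color'][:,:,::-1])
def K(p):
    f=200/np.tan(np.radians(p['vertical_fov'])/2); return f
def cloud(p,mask):
    "world points of masked pixels"
    v,u=np.nonzero(mask&(p['range_z']>0)); f=K(p)
    xd=(u-p['cx'])/f; yd=(v-p['cy'])/f; x,y=xd.copy(),yd.copy()
    for _ in range(20):
        s=1+p['k1']*(x*x+y*y); x,y=xd/s,yd/s
    z=p['range_z'][v,u]; P=np.c_[x*z,y*z,z]
    R=cv2.Rodrigues(np.array(p['rvec'],float))[0]
    return (P-np.array(p['tvec']).ravel())@R
E
python3 - <<'E'
from h import *
print(sensors.sense(), ctrl.grip_depth)
for n in ("scene","top"):
    p=cam(n); save(p,n+'0.png')
    print(n,p['vertical_fov'],p['k1'],p['rvec'],p['tvec'])
    for q in ("chest","lid","lid_handle","stay_knee","knee_knob","candlestick","cup","vase"):
        r=models.look_for(p,q); print(q,[(np.round(a['point'],3),round(a['conf'],2)) for a in r[:3]])
E
```

```text
pics
station.py
{'clock': 0.0, 'joints': array([-1.29758855e+00,  2.59207462e-01,  2.07502400e-02,  1.33370030e+00,
        3.13655002e-05,  1.41821241e+00]), 'joint_vel': array([ 2.08004206e-04,  6.80545740e-05, -1.16085801e-04,  2.12600517e-03,
       -1.41632760e-03,  1.29270692e-03]), 'joint_torque': array([-6.02304735e-04, -5.55635405e+01,  3.44531929e+01,  1.36056371e-02,
       -3.18865141e-04, -7.97679746e-06]), 'ee_pos': array([ 0.22710815, -0.5006105 ,  0.23065334]), 'orientation': array([[ 9.10712065e-01,  4.13041671e-01, -3.37077519e-04],
       [ 4.13041740e-01, -9.10711140e-01,  1.31917123e-03],
       [ 2.37892437e-04, -1.34061224e-03, -9.99999073e-01]]), 'ft_force': array([ 0.27802709, -0.36611239,  0.38612107]), 'wrist_torque': array([-0.06257379,  0.03097262,  0.01172909]), 'grip_force': 0.0, 'gripper_width': 0.0852041114534616} 0.0187
scene 47.54511042601837 -0.09409559538407598 [ 1.28997264  2.31348679 -0.90327713] [ 0.24992124 -0.32809363  1.54493685]
chest [(array([0.574, 0.046, 0.107]), 0.56), (array([0.45 , 0.167, 0.084]), 0.41)]
lid [(array([0.544, 0.026, 0.1
[... 294 characters left out ...]
.63), (array([0.54 , 0.027, 0.103]), 0.36)]
vase [(array([0.5  , 0.409, 0.09 ]), 0.89), (array([0.546, 0.034, 0.104]), 0.18)]
top 46.534044006140306 0.02944518435335157 [ 2.17914474 -2.21601201  0.09180474] [0.0456728  0.53379822 1.31625339]
chest [(array([0.533, 0.024, 0.101]), 0.96)]
lid [(array([0.532, 0.022, 0.105]), 0.91)]
lid_handle [(array([0.537, 0.023, 0.108]), 0.91), (array([0.445, 0.158, 0.086]), 0.51)]
stay_knee []
knee_knob [(array([0.442, 0.157, 0.087]), 0.47), (array([ 0.452, -0.328,  0.024]), 0.4)]
candlestick [(array([ 0.615, -0.325,  0.008]), 0.8), (array([0.531, 0.031, 0.105]), 0.21)]
cup [(array([ 0.449, -0.326,  0.025]), 0.79)]
vase [(array([0.47 , 0.394, 0.104]), 0.92)]
```

View pics/scene0.png

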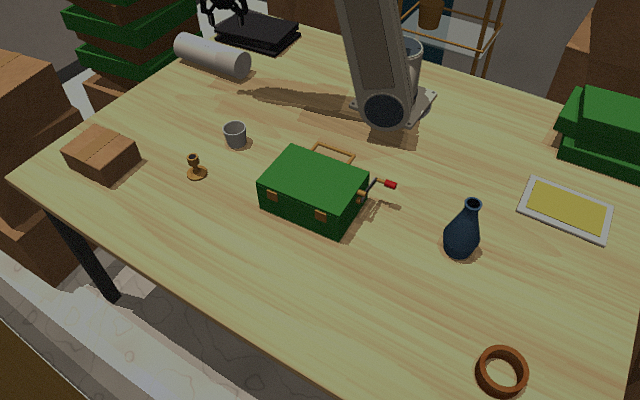

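View pics/top0.png

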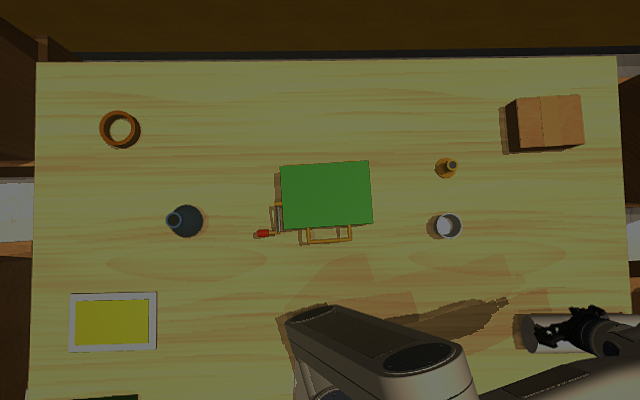

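```bash
python3 - <<'E'
from h import *
top=cam("top")
m=np.ones((400,640),bool)
P=cloud(top,m)
# lid plate: z 0.08..0.115, near chest
s=P[(P[:,2]>.095)&(P[:,2]<.12)&(np.hypot(P[:,0]-.55,P[:,1]-.02)<.2)]
print(len(s),np.median(s[:,2]))
g=models.outline_of(top,"lid")[0]['mask']; s=cloud(top,g)
print(len(s),np.percentile(s[:,2],[1,5,25,50,75,99]))
print(cv2.minAreaRect(s[:,:2].astype(np.float32)))
for n in("top","scene"):
    p=top if n=="top" else cam(n)
    for q in("candlestick","knee_knob","cup","vase"):
        o=models.outline_of(p,q)
        for a in o[:2]:
            c=cloud(p,a['mask']); v,u=np.nonzero(a['mask'])
            if len(c): print(n,q,round(a['conf'],2),len(c),u.mean().round(),v.mean().round(),np.percentile(c,[2,50,98],axis=0).round(3).tolist())
np.save('P0.npy',P)
E
```

```text
5959 0.10582030413103061
5979 [0.00268886 0.10134734 0.10411414 0.10580683 0.10752851 0.11150931]
((0.5219951868057251, 0.02511567622423172), (0.235007643699646, 0.2789860665798187), 3.8799784183502197)
top candlestick 0.71 363 446.0 167.0 [[0.592, -0.355, -0.0], [0.615, -0.324, 0.011], [0.645, -0.303, 0.071]]
top candlestick 0.56 5966 326.0 196.0 [[0.417, -0.093, 0.1], [0.532, 0.023, 0.106], [0.62, 0.138, 0.111]]
top knee_knob 0.76 232 271.0 226.0 [[0.429, 0.148, -0.001], [0.445, 0.16, 0.087], [0.508, 0.208, 0.101]]
top cup 0.6 553 448.0 225.0 [[0.42, -0.352, -0.0], [0.45, -0.329, 0.022], [0.481, -0.286, 0.062]]
top vase 0.95 864 185.0 220.0 [[0.438, 0.365, 0.052], [0.475, 0.392, 0.101], [0.514, 0.426, 0.174]]
scene candlestick 0.87 377 196.0 168.0 [[0.593, -0.356, 0.003], [0.623, -0.326, 0.013], [0.644, -0.304, 0.071]]
scene candlestick 0.57 170 382.0 184.0 [[0.435, 0.147, 0.069], [0.446, 0.172, 0.085], [0.51, 0.207, 0.096]]
scene knee_knob 0.58 189 382.0 184.0 [[0.37, 0.131, -0.001], [0.445, 0.171, 0.085], [0.51, 0.207, 0.096]]
scene cup 0.73 525 235.0 134.0 [[0.418, -0.354, 0.005], [0.454, -0.318, 0.04], [0.484, -0.288, 0.062]]
scene vase 0.8 1592 464.0 230.0 [[0.464, 0.372, 0.008], [0.499, 0.409, 0.088], [0.519, 0.444, 0.171]]
scene vase 0.42 406 196.0 168.0 [[0.591, -0.357, 0.002], [0.623, -0.326, 0.012], [0.645, -0.304, 0.07]]
```

Scene view: chest at about (313,190), bow handle (333,153), red knob (390,184), loose candlestick (196,168), cup (235,134) and vase (462,230). Top view: lid (326,196), knob (263,233), candlestick (446,167). The detections match both pictures. Next I'll fit the chest pose.

```bash
cat >> h.py <<'E'
def rotz(a): c,s=np.cos(a),np.sin(a); return np.array([[c,-s,0],[s,c,0],[0,0,1]])
E
python3 - <<'E'
from h import *
def lidfit(p):
    c=p['color'].astype(int); g=(c[...,1]>1.5*c[...,0])&(c[...,1]>1.5*c[...,2])
    P=cloud(p,g); s=P[(abs(P[:,2]-.105)<.008)&(np.hypot(P[:,0]-.54,P[:,1]-.02)<.2)]
    return s
for n in("top","scene"):
    p=cam(n); s=lidfit(p)
    (c,wh,a)=cv2.minAreaRect(s[:,:2].astype(np.float32)); print(n,len(s),c,wh,a,s[:,2].mean())
    # yellow handle / red knob / candlestick
    col=p['color'].astype(int); r=(col[...,0]>2.2*col[...,1])&(col[...,0]>2.2*col[...,2])
    P=cloud(p,r); P=P[np.hypot(P[:,0]-.445,P[:,1]-.2)<.06]; print('knob',P.mean(0),np.percentile(P,[2,98],axis=0).round(3).tolist())
    P=cloud(p,np.ones((400,640),bool)); 
    h=P[(P[:,2]>.085)&(P[:,2]<.12)&(P[:,0]<.425)&(P[:,0]>.36)&(abs(P[:,1]-.02)<.09)]
    print('handle',len(h),h.mean(0),np.percentile(h,[2,98],axis=0).round(3).tolist(),np.polyfit(h[:,1],h[:,0],1))
    k=P[(P[:,2]>.044)&(P[:,2]<.08)&(np.hypot(P[:,0]-.62,P[:,1]+.325)<.05)]
    print('cstick top',len(k),cv2.minEnclosingCircle(k[:,:2].astype(np.float32)),np.percentile(k,[2,98],axis=0).round(3).tolist())
    k=P[(P[:,2]>.002)&(P[:,2]<.012)&(np.hypot(P[:,0]-.62,P[:,1]+.325)<.05)]
    print('foot',len(k),np.percentile(k,[2,98],axis=0).round(3).tolist())
print(sensors.sense()['clock'])
E
```

```text
top 5572 (0.5379910469055176, 0.02141730487346649) (0.16947276890277863, 0.23911674320697784) 2.816220283508301 0.10588444090899254
knob [0.43733583 0.19344399 0.08783205] [[0.429, 0.179, 0.079], [0.445, 0.208, 0.094]]
handle 179 [0.41590862 0.01896447 0.10480259] [[0.409, -0.041, 0.099], [0.423, 0.074, 0.11]] [-0.02888738  0.41645646]
cstick top 129 ((0.6180359721183777, -0.33033284544944763), 0.01684792898595333) [[0.603, -0.346, 0.048], [0.632, -0.315, 0.073]]
foot 321 [[0.575, -0.367, 0.002], [0.662, -0.281, 0.011]]
scene 4615 (0.5395625829696655, 0.02070702612400055) (0.17394180595874786, 0.24216976761817932) 3.2792227268218994 0.10496967359151788
knob [0.44349245 0.19307224 0.08644849] [[0.435, 0.178, 0.08], [0.45, 0.207, 0.091]]
handle 151 [0.41841776 0.01819245 0.10346026] [[0.412, -0.039, 0.097], [0.424, 0.073, 0.108]] [-0.03870881  0.41912196]
cstick top 144 ((0.6194247603416443, -0.3320527672767639), 0.0183489378541708) [[0.604, -0.348, 0.047], [0.634, -0.317, 0.071]]
foot 250 [[0.579, -0.361, 0.002], [0.661, -0.284, 0.012]]
1.55
```

```bash
cat >> h.py <<'E'
YAW=.053; C=np.array([.5385,.021,0]); RC=rotz(YAW)
def W(x,y,z): return C+RC@np.array([x,y,z])
def att(sign=1,tilt=0):
    "tool down, closing along chest x; tilt>0 leans the fingertips towards chest +x"
    y=sign*RC@np.array([np.cos(tilt),0,np.sin(tilt)]); z=RC@np.array([np.sin(tilt),0,-np.cos(tilt)])
    return np.c_[np.cross(y,z),y,z]
def handle(t,off=0,up=0): 
    c,s=np.cos(t),np.sin(t); return W(.085-.208*c+.005*s+off,0,.095+.208*s+.005*c+up)
def knob(t,locked=False):
    A=np.array([-.1*np.cos(t),.1*np.sin(t)]); B=np.array([-.1,-.03]); d=A-B; L=np.hypot(*d)
    n=np.array([-d[1],d[0]])/L; h=np.sqrt(max(.0775**2-L*L/4,0))
    k=(A+B)/2+(-h if locked else h)*n; return k+[.085,.095]   # chest x,z
def st(msg=''):
    s=sensors.sense(); print(msg,round(s['clock'],2),s['ee_pos'].round(4),'F',s['ft_force'].round(1),'w',round(s['gripper_width'],4),'g',round(s['grip_force'],1),flush=True)
E
python3 - <<'E'
from h import *
for t in (1.42,1.41,1.4,1.3,1.2,1.1,.9): print(t,knob(t).round(4),knob(t,True).round(4))
for sg in(1,-1):
  for nm,p in [('h0',handle(0,up=-.012)),('h.7',handle(.7,up=-.012)),('h1.41',handle(1.41,up=.1)),('knobF',W(0,.182,.115)),('knobB',W(.07,.182,.12)),('cs',np.array([.6185,-.331,.036])),('rec',W(-.018,-.055,.057))]:
    q=kin.inverse_kinematics(p,att(sg)); print(sg,nm,None if q is None else q.round(2))
E
```

```text
1.42 [0.0216 0.1333] [0.0334 0.1256]
1.41 [0.0186 0.1349] [0.0354 0.1239]
1.4 [0.0161 0.136 ] [0.0369 0.1226]
1.3 [-0.0008  0.1412] [0.0441 0.1152]
1.2 [-0.0138  0.1425] [0.0476 0.1107]
1.1 [-0.0253  0.1418] [0.0499 0.1073]
0.9 [-0.0453  0.1363] [0.0531 0.102 ]
1 h0 [-0.17  0.13 -0.54  0.91  0.    1.35]
1 h.7 [-0.14  0.12 -0.18  1.27  0.    1.38]
1 h1.41 [-0.1   0.37  0.61  1.81  0.    1.42]
1 knobF [ 0.22  0.34 -0.16  1.07  0.    1.74]
1 knobB [0.2  0.45 0.02 1.14 0.   1.72]
1 cs [-0.61  0.61  0.09  1.05  0.    0.91]
1 rec [-0.23  0.33 -0.35  0.89  0.    1.29]
-1 h0 [-0.17  0.13 -0.54  0.91  0.   -1.79]
-1 h.7 [-0.14  0.12 -0.18  1.27  0.   -1.77]
-1 h1.41 [-0.1   0.37  0.61  1.81  0.   -1.72]
-1 knobF [ 0.22  0.34 -0.16  1.07  0.   -1.41]
-1 knobB [ 0.2   0.45  0.02  1.14  0.   -1.42]
-1 cs [-0.61  0.61  0.09  1.05  0.   -2.23]
-1 rec [-0.23  0.33 -0.35  0.89  0.   -1.85]
```

```bash
python3 - <<'E'
from h import *
R=att(1); D=-.012
ctrl.goto(handle(0,up=.08),R); ctrl.move_gripper(.034,25); st('above')
hit=ctrl.line_to(handle(0,up=D),.12,threshold=8); st('down %s'%hit)
ctrl.move_gripper(0.0,30); st('grip')
for t in np.linspace(0,1.40,11)[1:]:
    ctrl.line_to(handle(t,up=D),.1); st('%.2f'%t)
p=cam('scene'); save(p,'open1.png')
E
```

```text
above 4.08 [0.4157 0.0144 0.18  ] F [-0.6 -0.7 -0.2] w 0.0337 g 0.0
down False 5.0 [0.4161 0.0145 0.0885] F [0.2 0.7 0.6] w 0.0338 g 0.0
grip 5.33 [0.4158 0.0144 0.0886] F [-2.7 -0.2  6.1] w 0.0086 g 29.4
0.14 5.78 [0.4183 0.0146 0.1168] F [-2.2 -1.3 -0.6] w 0.0086 g 29.5
0.28 6.22 [0.4246 0.0149 0.145 ] F [-4.3 -2.  -0.1] w 0.0085 g 29.6
0.42 6.66 [0.4347 0.0154 0.1724] F [-7.9 -3.2  2.9] w 0.0086 g 29.8
0.56 7.1 [0.4484 0.0161 0.1979] F [-13.3  -3.5   7.1] w 0.0091 g 30.0
0.70 7.54 [0.4655 0.017  0.2216] F [-18.5  -3.8  14.6] w 0.0084 g 30.4
0.84 7.98 [0.4861 0.018  0.2431] F [-21.3  -3.4  22.7] w 0.0087 g 31.0
0.98 8.43 [0.5112 0.0194 0.2612] F [-13.9  -2.3  24.7] w 0.0085 g 31.5
1.12 8.87 [0.5378 0.0207 0.2752] F [-9.7 -2.6 19.5] w 0.0086 g 31.6
1.26 9.31 [0.5659 0.0221 0.2849] F [-3.1 -2.8 14.5] w 0.0085 g 31.5
1.40 9.75 [0.5947 0.0235 0.2905] F [ 1.  -1.9  7.8] w 0.0086 g 31.4
```

View pics/open1.png

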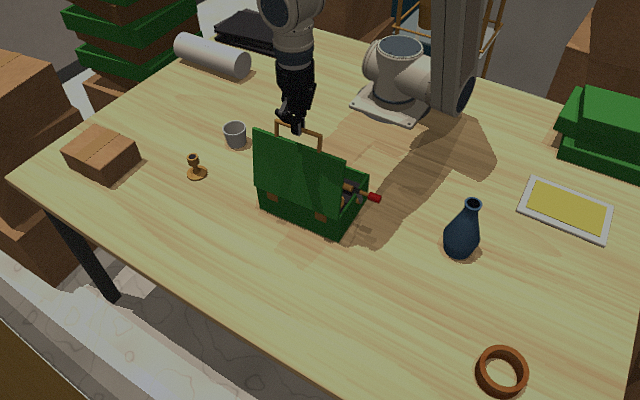

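The lid is up, the gripper holds the handle bar at (297,125), and the red knob shows at (374,198). Next I'll release the handle, measure the knob and push it past centre.

```bash
cat >> h.py <<'E'
def redknob(names=('scene','top')):
    for n in names:
        p=cam(n); col=p['color'].astype(int); r=(col[...,0]>2.2*col[...,1])&(col[...,0]>2.2*col[...,2])
        P=cloud(p,r); Q=(P-C)@RC
        Q=Q[(abs(Q[:,1]-.177)<.03)&(abs(Q[:,0])<.15)&(Q[:,2]>.05)]
        print('knob',n,len(Q),Q.mean(0).round(4) if len(Q) else '',np.percentile(Q,[2,98],axis=0).round(3).tolist() if len(Q) else '',flush=True)
def lidangle(names=('scene','top')):
    for n in names:
        p=cam(n); c=p['color'].astype(int); g=(c[...,1]>1.5*c[...,0])&(c[...,1]>1.5*c[...,2])
        Q=(cloud(p,g)-C)@RC; Q=Q[(abs(Q[:,1])<.11)&(Q[:,2]>.13)&(abs(Q[:,0])<.2)]
        if len(Q)>50:
            k=np.polyfit(Q[:,2],Q[:,0],1); print('lid',n,len(Q),'angle',np.pi/2+np.arctan(k[0]),'ztop',np.percentile(Q[:,2],99),flush=True)
E
python3 - <<'E'
from h import *
R=att(1)
ctrl.move_gripper(.034); st('rel')
ctrl.line_to(handle(1.4,up=.06),.2)
ctrl.goto(W(-.06,.18,.30),R); ctrl.move_gripper(0.0); st('side')
lidangle(); redknob()
E
```

```text
rel 10.17 [0.593  0.024  0.2886] F [-0.6 -0.3 -0.4] w 0.0342 g 0.0
side 11.99 [0.4694 0.1972 0.2999] F [0.2 0.1 0.2] w -0.0 g 0.0
lid scene 4182 angle 1.4005629656748555 ztop 0.26498107913540603
lid top 223 angle 1.3585133656112636 ztop 0.30433727244088793
knob scene 143 [0.0052 0.1794 0.2298] [[-0.053, 0.162, 0.135], [0.029, 0.203, 0.466]]
knob top 75 [0.0168 0.1762 0.1444] [[0.009, 0.163, 0.138], [0.025, 0.19, 0.149]]
```

```bash
python3 - <<'E'
from h import *
ctrl.goto(W(-.035,.182,.20),att(1))
print(ctrl.line_to(W(-.035,.182,.113),.15,threshold=8)); st('down')
print(ctrl.line_to(W(.026,.182,.113),.04,threshold=14)); st('push'); print('chest',(RC.T@(sensors.sense()['ee_pos']-C)).round(4))
ctrl.line_to(W(-.035,.182,.113),.15); 
ctrl.line_to(W(-.035,.182,.22),.2); st()
redknob(); lidangle()
p=cam('scene'); save(p,'lock.png'); im=cv2.resize(p['color'][110:260,220:460,::-1],None,fx=3,fy=3); cv2.imwrite('pics/lock.png',im)
E
```

```text
False
down 13.42 [0.4947 0.2011 0.1146] F [-0.3  1.   0.3] w -0.0 g 0.0
True
push 14.53 [0.5398 0.2032 0.1118] F [-3.  -0.4  2.7] w 0.0002 g 1.7
chest [0.011  0.1819 0.1118]
 15.67 [0.4941 0.2008 0.2189] F [ 1.2  0.9 -0.8] w 0.0001 g 0.0
knob scene 120 [0.0298 0.1792 0.1689] [[-0.024, 0.162, 0.125], [0.045, 0.203, 0.383]]
knob top 68 [0.0326 0.1748 0.137 ] [[0.025, 0.163, 0.129], [0.041, 0.187, 0.14]]
lid scene 4151 angle 1.4142088387459462 ztop 0.2653523351650785
lid top 159 angle 1.7908682606398592 ztop 0.26905359250961075
```

View pics/lock.png

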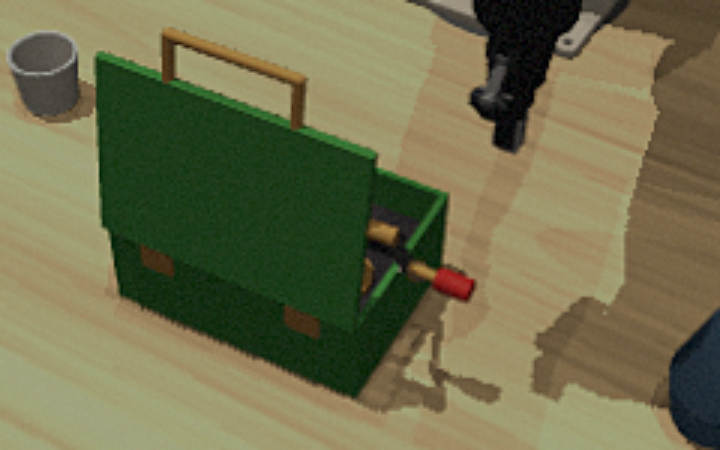

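The stay is locked: the knob (crop 455,284; chest x 0.033) sits past centre and the lid is at 1.41. Next I'll pick the candlestick and check the recess from above.

```bash
python3 - <<'E'
from h import *
R=att(1); c=np.array([.6185,-.331,0])
ctrl.line_to(W(-.10,.182,.38),.3)
ctrl.goto(np.array([.42,-.25,.3]),R)
ctrl.move_gripper(.055,30)
ctrl.goto(c+[0,0,.15],R); st('above')
p=cam('top'); Q=(cloud(p,np.ones((400,640),bool))-C)@RC
f=Q[(Q[:,2]<.035)&(Q[:,2]>.01)&(abs(Q[:,0]+.015)<.06)&(abs(Q[:,1]+.055)<.055)]
print('recess floor',len(f),np.median(f[:,2]),np.percentile(f,[3,97],axis=0).round(3).tolist())
f=Q[(Q[:,2]<.063)&(Q[:,2]>.048)&(abs(Q[:,0]+.015)<.06)&(abs(Q[:,1]+.055)<.055)]; print('foam',len(f),np.median(f[:,2]))
f=Q[(Q[:,2]>.07)&(Q[:,2]<.1)&(abs(Q[:,0]+.015)<.05)&(abs(Q[:,1]-.055)<.05)]; print('twin',len(f),f.mean(0).round(4))
print(ctrl.line_to(c+[0,0,.038],.12,threshold=8)); st('down')
ctrl.move_gripper(0.0,40); st('grip')
ctrl.line_to(c+[0,0,.20],.2); st('lift')
cv2.imwrite('pics/rec.png',cv2.resize(p['color'][100:290,220:480,::-1],None,fx=3,fy=3))
E
```

```text
above 19.9 [ 0.6182 -0.331   0.1513] F [-0.6  0.4  0. ] w 0.055 g 0.0
recess floor 862 0.020447940842543026 [[-0.054, -0.096, 0.015], [0.025, -0.017, 0.026]]
foam 800 0.05529302880484186
twin 109 [-0.015   0.0516  0.0878]
False
down 21.03 [ 0.6189 -0.3313  0.039 ] F [ 0.5 -0.4 -0.7] w 0.0548 g 0.0
grip 21.37 [ 0.6187 -0.3313  0.0389] F [-1.6 -0.2  5.8] w 0.0309 g 39.4
lift 22.32 [ 0.6181 -0.3307  0.1984] F [-0.6  0.6 -3.8] w 0.031 g 39.9
```

View pics/rec.png

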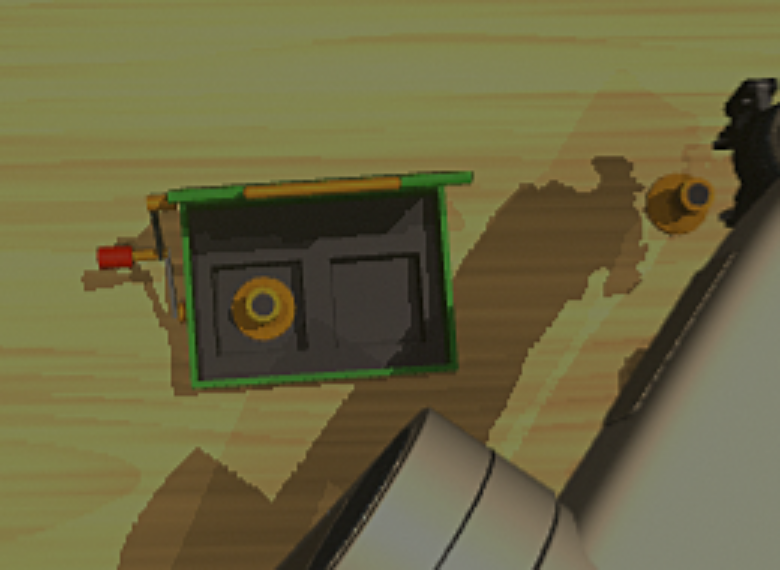

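The top crop shows the twin at (263,305) in the left recess and the empty recess at (375,300), centred at chest (-0.015,-0.056) as expected. The stay is still locked. Next I'll place the candlestick.

```bash
python3 - <<'E'
from h import *
R=att(1); x,y=-.018,-.0555
ctrl.line_to(np.array([.53,-.26,.21]),.25)
ctrl.line_to(W(x,y,.21),.2); st('over')
print(ctrl.line_to(W(x,y,.075),.12,threshold=10)); st('in')
print(ctrl.line_to(W(x,y,.056),.03,threshold=5)); st('contact')
ctrl.move_gripper(.05); st('rel')
ctrl.line_to(W(x,y,.22),.15)
ctrl.goto(W(-.14,.06,.36),R); st('clear')
p=cam('top'); Q=(cloud(p,np.ones((400,640),bool))-C)@RC
for yy in(-.055,.055):
    f=Q[(Q[:,2]>.07)&(Q[:,2]<.1)&(abs(Q[:,0]+.015)<.05)&(abs(Q[:,1]-yy)<.05)]; print(len(f),f.mean(0).round(4),np.percentile(f[:,2],98))
cv2.imwrite('pics/placed.png',cv2.resize(p['color'][100:290,220:480,::-1],None,fx=3,fy=3))
redknob()
E
```

```text
over 24.21 [ 0.5236 -0.036   0.2099] F [ 0.6  0.9 -2.7] w 0.0306 g 39.9
False
in 25.48 [ 0.5239 -0.0355  0.0756] F [ 0.7 -0.2 -3.5] w 0.0306 g 39.9
True
contact 26.02 [ 0.523  -0.0354  0.0587] F [-0.3  0.4  5.5] w 0.0308 g 40.8
rel 26.35 [ 0.5226 -0.0352  0.0581] F [ 0.3 -0.3 -0.5] w 0.05 g 0.0
clear 28.45 [0.3961 0.0732 0.3589] F [-0.  -0.1 -0.5] w 0.05 g 0.0
112 [-0.0191 -0.0558  0.0877] 0.09252380421532794
108 [-0.0147  0.0517  0.0881] 0.09289137551910616
knob scene 96 [0.0393 0.1764 0.132 ] [[0.029, 0.162, 0.124], [0.045, 0.191, 0.138]]
knob top 75 [0.0327 0.1764 0.1344] [[0.024, 0.163, 0.128], [0.041, 0.19, 0.139]]
```

View pics/placed.png

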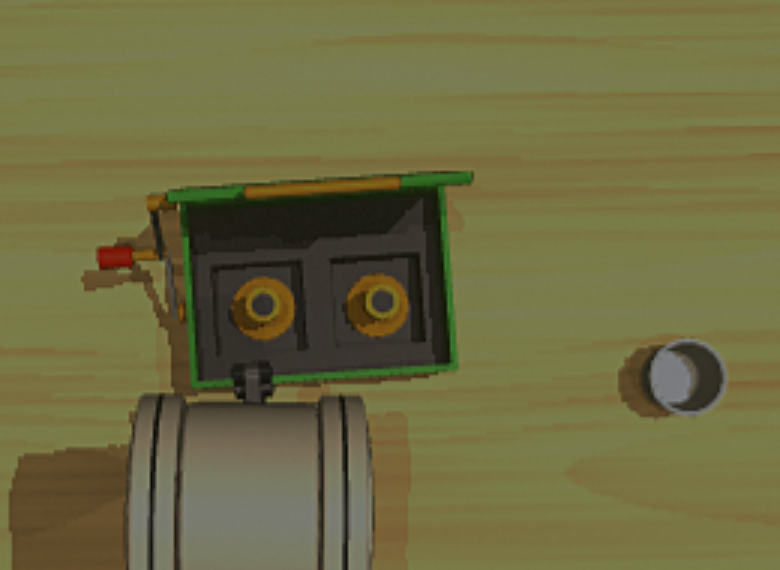

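Both candlesticks stand in their recesses, at (263,305) and (380,302), with equal top heights. Next I'll break the knee.

```bash
python3 - <<'E'
from h import *
R=att(1); y=.186
ctrl.goto(W(-.05,y,.34),R); ctrl.move_gripper(0.0)
ctrl.line_to(W(.070,y,.25),.2)
print(ctrl.line_to(W(.070,y,.115),.15,threshold=8)); st('behind')
print(ctrl.line_to(W(.005,y,.115),.05,threshold=20)); st('broken')
ctrl.line_to(W(.03,y,.115),.1)
ctrl.line_to(W(.03,y+.02,.25),.2)
st(); redknob(); lidangle(('scene',))
E
```

```text
False
behind 31.75 [0.599  0.2106 0.1162] F [ 0.6 -0.6  0.3] w -0.0 g 0.0
True
broken 32.34 [0.5836 0.2099 0.1175] F [1.7 0.1 2.5] w -0.0001 g 1.1
 33.58 [0.5573 0.2281 0.2486] F [-0.7  1.3 -0.8] w 0.0003 g 0.0
knob scene 107 [0.0171 0.1793 0.1814] [[0.002, 0.162, 0.14], [0.067, 0.205, 0.415]]
knob top 75 [0.0031 0.1761 0.1494] [[-0.005, 0.163, 0.143], [0.011, 0.19, 0.156]]
lid scene 4367 angle 1.330818638589603 ztop 0.26303509646738005
```

The knee is broken and the lid is at about 1.33. Next I'll take the handle and lower the lid.

```bash
python3 - <<'E'
from h import *
R=att(1); D=-.012; t0=1.33
ctrl.line_to(W(-.02,.20,.40),.3); ctrl.goto(handle(t0,up=.07),R); ctrl.move_gripper(.04)
print(ctrl.line_to(handle(t0,up=D),.12,threshold=8)); st('at')
ctrl.move_gripper(0.0,30); st('grip')
for t in np.linspace(t0,0,12)[1:]:
    ctrl.line_to(handle(t,up=D),.09 if t>.3 else .05); st('%.2f'%t)
ctrl.line_to(handle(0,up=D-.004),.02,threshold=12); st('press')
ctrl.move_gripper(.034); st('rel')
ctrl.line_to(handle(0,up=.1),.15)
ctrl.goto(np.array([.35,-.2,.3]),R); ctrl.dwell(.5); st('end')
for n in('top','scene'):
    p=cam(n); c=p['color'].astype(int); g=(c[...,1]>1.5*c[...,0])&(c[...,1]>1.5*c[...,2])
    Q=(cloud(p,g)-C)@RC; Q=Q[(abs(Q[:,1])<.11)&(abs(Q[:,0])<.08)&(Q[:,2]>.085)]
    print(n,len(Q),'lid slope',np.polyfit(Q[:,0],Q[:,2],1)); save(p,'end_%s.png'%n)
redknob()
for q in("cup","vase"): print(q,[np.round(a['point'],3) for a in models.look_for(p,q)[:2]])
E
```

```text
False
at 36.56 [0.5789 0.0231 0.287 ] F [ 0.1 -0.2  0.5] w 0.0398 g 0.0
grip 36.93 [0.5789 0.0231 0.2868] F [ 0.4 -0.2  4.1] w 0.0086 g 29.3
1.21 37.37 [0.5542 0.0218 0.2797] F [-3.2 -0.   6.6] w 0.0088 g 30.3
1.09 37.8 [0.5313 0.0207 0.2695] F [-3.   0.4  3.1] w 0.0084 g 30.4
0.97 38.23 [0.5097 0.0196 0.2568] F [-1.9  1.2 -0.6] w 0.0089 g 30.2
0.85 38.67 [0.4898 0.0185 0.2418] F [ 1.1  2.  -6.1] w 0.0083 g 30.0
0.73 39.1 [0.4715 0.0175 0.2245] F [ 3.5  2.8 -6.8] w 0.0086 g 29.9
0.60 39.53 [0.4555 0.0166 0.2052] F [ 3.7  3.2 -6.1] w 0.0088 g 29.9
0.48 39.97 [0.4419 0.0159 0.1838] F [ 4.6  3.5 -6. ] w 0.0084 g 30.1
0.36 40.4 [0.431  0.0152 0.161 ] F [ 4.5  2.3 -4.8] w 0.0087 g 30.1
0.24 41.05 [0.4229 0.0148 0.1372] F [ 3.7  1.8 -3.9] w 0.0086 g 30.1
0.12 41.7 [0.4179 0.0145 0.1129] F [ 3.4  1.3 -3.8] w 0.0087 g 30.0
0.00 42.35 [0.4158 0.0144 0.0879] F [ 0.6 -0.8  4.4] w 0.0084 g 30.9
press 42.56 [0.4158 0.0144 0.0872] F [-2.1 -0.3  8.4] w 0.0086 g 31.6
rel 42.92 [0.4159 0.0144 0.0868] F [-0.  -0.9  0. ] w 0.0342 g 0.0
end 45.29 [ 0.3501 -0.1998  0.2999] F [-0.5 -1.   1.1] w 0.0337 g 0.0
top 4890 lid slope [0.00126571 0.10586855]
scene 3862 lid slope [0.00034926 0.10514815]
knob scene 71 [-0.0855  0.1771  0.0867] [[-0.094, 0.163, 0.08], [-0.08, 0.19, 0.092]]
knob top 78 [-0.0918  0.177   0.0886] [[-0.101, 0.163, 0.081], [-0.083, 0.192, 0.094]]
cup [array([ 0.452, -0.318,  0.039]), array([0.572, 0.049, 0.103])]
vase [array([0.498, 0.408, 0.089])]
```

View pics/end_scene.png

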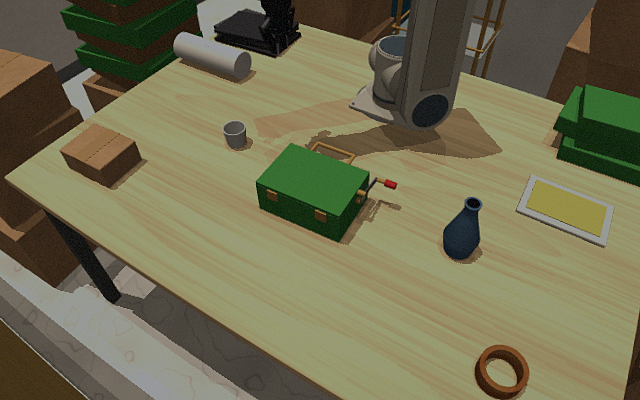

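The lid is flat and shut at (313,190), the knob is folded at (390,184), and the cup and vase haven't moved. The arm is clear of everything.

```bash
python3 -c "
from h import *
print(close_job())"
```

```text
the job is handed in; nothing more can be done
None
```

The candlestick stands in its recess beside the twin, the stay was locked and then broken as asked, the lid is fully shut, the cup and vase are where they were, and the job was handed in at about 46 s; no verdict came back.

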